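# Stow the paint pot and latch the tray

## Robot

A 6-joint arm with a two-finger parallel gripper is mounted at the origin on the work surface. World frame = base frame: x ahead of the robot, y to its left, z up, the work surface at z = 0. Lengths are in m, angles in rad, forces in N, time in s.
With the tool pointing down it reaches from about 0.275 to 0.75 m from the base axis. Payload 10.2 kg.
Tool frame: the origin (TCP) lies midway between the tips of the shut fingers; the grasp point (between the pads) lies 19 mm behind it; z points along the fingers, y is the direction in which the jaws open and shut (so a half turn about z gives the same grasp; the last joint's range is limited). The gripper opens to 85 mm and grips with 20 to 120 N. Pads are 22 mm wide; open, the fingers measure 114 mm over their backs; the gripper's body (76 mm by 85 mm) begins 54 mm behind the grasp point. The pads swing forward as they close: fully open they stand 13 mm farther back than shut.
Start: joints at [-1.467, 0.313, 1.498, -0, 1.331, -0.223], TCP at [0.169, -0.497, 0.231] pointing down, gripper open.
Joint ranges: [-2.94, 2.94], [-0.97, 2.17], [0.19, 2.56], [-1.23, 4.37], [0.02, 3.11], [-2.88, 2.88]. Speed limits (rad/s): [2.39, 2.39, 3.01, 3.14, 3.14, 3.14].

## Interface

Orientations are given as a unit quaternion [x, y, z, w].
In Python, from cell import status, capture, workorder gives the robot as it stands.
- The arm moves only by the shell command python3 -m jog 'ROWS' [FORCE]. ROWS is text: rows parted by semicolons, each of 5 numbers parted by spaces: the finger opening in m, from 0 to 0.0854, then the shift along the tool's x, y, z in m, then the turn about the tool's z in rad. A call has exactly 8 rows; each row shifts and turns the pose as measured when the row begins, along the tool's axes as they then stand; what a row does not reach is not made up. A row lasts 1/10 s, in which the tool goes at most 50 mm and 8.59 degrees, less where a joint would pass 70% of its speed; a pose out of reach is approached as far as the arm can. A call is refused whole if a number of a shift passes 0.05 or a number of a turn 0.15, either way. A call with a gripper value outside its range is refused whole. The fingers move at their own pace and stop on an object; FORCE is the grip in N (left out, the last holds). Time passes only in rows, so rows that do not move let the fingers close, or fill a call up. It gives the time, the measured TCP pose, the force and the opening at its end, in the units of the state.
- status.get_state(): the state, without advancing time (a new reading comes with each control period).
- capture(name): name is "scene" or "top"; returns a dict with "image" (400x640x3 uint8, blue, green, red), "intrinsics" (3x3 intrinsics, pixels), "position" and "orientation" of the camera in the world. Camera axes: x right, y down, z forward; pixel columns grow to the right and rows downward; lengths in m; the calibration is good to about 2 mm. A picture is of the moment at which its call begins. There is no depth.
- workorder.close_job(): hands the job in, once; it reports no verdict.
The state is a dict: "t": time; "joints": joint angles; "dq": joint speeds; "effort": joint torques, N m; "ee_pos": TCP position; "tool_rot": TCP orientation; "wrist_force": force on the tool from outside, world axes, zero at the start; "torque": the same for the moment, N m; "opening": opening from 0.0 (shut) to 1.0 (fully open).
Only numpy, scipy, OpenCV 4.12 (cv2) and the standard library are available. Lean on these libraries where they do the work, as an engineer would, in place of code of your own. Each camera call takes 0.05 s, during which the arm holds its last target.

## Task

In the art workshop, stand the small loose paint pot upright in the empty bay of the wide tray, beside the two pots already there. Then push that tray straight into its dock, right to its stop, and let go, so that it stays latched with its front level with the dock's side rails; if it springs out again, push once more. Leave the narrow brush tray out as it is.

Things in the scene. Friction and masses are not known exactly. Their poses are not given: they have to be found in the camera images.
- paint_pot: The loose paint pot on the table: white plastic, 58 mm high, grey screw lid 44 mm wide (top 13 mm), body 41 mm wide; 0.08 to 0.17 kg. Same as the two pots fixed in the wide tray; the clear jar (76 mm wide) and the tall bottle are not it. Origin: centre of its underside; z up along its axis.
- paint_bay (a point): Floor centre of the empty bay of the wide grey tray; moves with it. x = way to push (into the plywood dock), y left, z up. Floor 16 mm above the table; bay x, y +-56 mm clear, open on top, walls 30 mm; beyond y=+56: divider, then the fixed pots. Tray 180 mm wide, 130 deep. Front face to push: flat, x=-65, y -60 to +120 (middle +30), 12 to 57 mm above the table. Dock rails 42 mm high.
- paint_tray (a joint): Wide tray's travel (m): 0 = sprung out, 0.036 = latched (front level with the ends of the dock's rails), stop at 0.046. Push-push latch: push past 0.042, best to the stop, let go: it comes back to 0.036 and stays. Let go sooner: it springs out to 0. A full push when latched releases it. Spring 2 N at 0, 3 N at 0.04, drag 1 N at 0.04 m/s, clicks on the way; rigid at the stop: push till about 15 N.
- brush_tray (a joint): How far the narrow tray (76 mm wide, 130 mm deep, with brushes in it) in the other plywood dock is pushed in (m), the same mechanism: 0 = out, where it starts and must stay.
Not all that is in view belongs to the job. Leave any pink or turquoise look-alike of the paint_pot alone.

How it is judged:
On the way:
1. the pot stands upright in the empty bay, let go, with the tray still out (value of joint paint_tray below 0.025 m and x of paint_pot in the frame of paint_bay between -0.05 and 0.05 m and y of paint_pot in the frame of paint_bay between -0.05 and 0.05 m and z of paint_pot in the frame of paint_bay below 0.008 m and angle between paint_pot's own z axis and vertical below 0.17 rad and contact force between the fingers and paint_pot below 0.3 N), for 0.2 s.
At the end, for the whole second after the job is handed in: The wide tray is latched by itself (0.031 to 0.040 m in), with the loose pot standing in its bay (anywhere on the bay's floor, within 10 degrees of upright, at rest), and the brush tray is still out (less than 0.01 m in) (value of joint paint_tray between 0.031 and 0.04 m and x of paint_pot in the frame of paint_bay between -0.05 and 0.05 m and y of paint_pot in the frame of paint_bay between -0.05 and 0.05 m and z of paint_pot in the frame of paint_bay below 0.008 m and angle between paint_pot's own z axis and vertical below 0.17 rad and linear speed of paint_pot below 0.02 m/s and value of joint brush_tray below 0.01 m); the robot touches nothing.
It fails at once if the brush tray was pushed in by more than 20 mm (value of joint brush_tray above 0.02 m).
It also fails if it takes over 58 s, if anything falls off the work surface, if the arm or the gripper's body presses on something with over 40 N, if the wrist force passes 120 N, or if a joint passes its speed limit or range.

## Working session

There is one attempt and no reset: what is moved stays moved. The work goes in short steps, Python scripts to look and compute and a shell command to move; the robot and the scene stay as the last step left them, time stands still between calls to the robot, and variables do not carry over. Pictures are saved under pics/ and viewed, and the job is handed in when it is done.

```bash
ls; mkdir -p pics; python3 - <<'E'
from cell import status,capture
import cv2,numpy as np
print(status.get_state())
for n in("scene","top"):
    c=capture(n);cv2.imwrite(f"pics/{n}0.png",c["image"]);np.savez(f"pics/{n}0.npz",**c)
    print(n,c["intrinsics"],c["position"],c["orientation"])
E
```

```text
pics
{'t': 0.0, 'joints': array([-1.46735932e+00,  3.13438649e-01,  1.49839607e+00,  6.30038236e-06,
        1.33096430e+00, -2.23393279e-01]), 'dq': array([-0.00278104,  0.00076674,  0.00065111, -0.00044743,  0.00015672,
        0.00119249]), 'effort': array([ 2.69540942e-04, -4.12273443e+01, -2.59740919e+01, -4.99814735e-05,
        4.27841151e-03, -4.42238353e-07]), 'ee_pos': array([ 0.16851615, -0.49697403,  0.23075631]), 'tool_rot': array([ 9.86677375e-01,  1.62688026e-01,  3.92101151e-05, -6.01913967e-04]), 'wrist_force': array([-0.21286575,  0.93591195, -0.1803443 ]), 'torque': array([-0.0154777 ,  0.04199753,  0.04184634]), 'opening': 1.00020307110536}
scene [[370.56512801   0.         322.58044247]
 [  0.         370.56512801 194.02414598]
 [  0.           0.           1.        ]] [0.85736092 0.59676781 0.7258957 ] [ 0.23468564  0.89431355 -0.36638076 -0.10436023]
top [[394.72794888   0.         319.96808995]
 [  0.         394.72794888 199.12113667]
 [  0.           0.           1.        ]] [0.41784556 0.02768934 1.21231807] [ 0.71478945 -0.69763628  0.03687059 -0.0319408 ]
```

View pics/scene0.png

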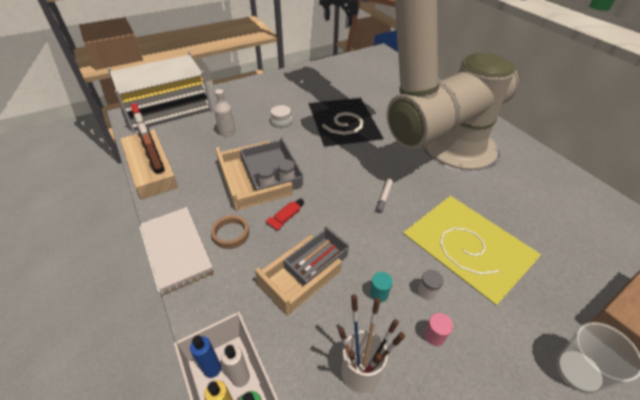

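View pics/top0.png

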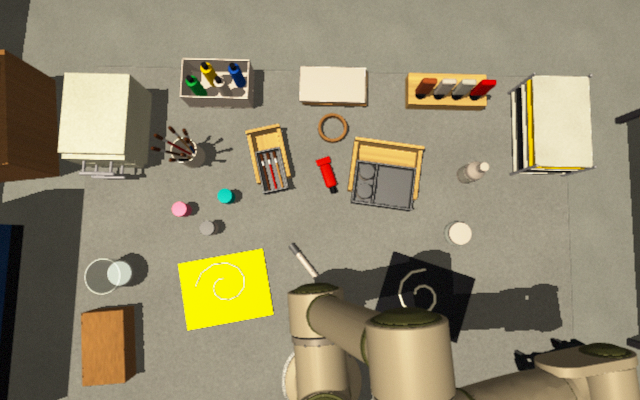

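Candidates for the pot, as top pixel / scene pixel:
- grey-lidded pot: (208,228) / (431,285)
- pink: (180,209) / (440,329)
- turquoise: (226,196) / (381,287)
- white-lidded jar: (459,233) / (281,116)
- bottle: (475,172) / (223,112)
- fixed pots in the tray: (366,172) and (366,190)

I choose the grey-lidded one and check it in a crop.

```bash
python3 - <<'E'
import cv2,numpy as np
t=cv2.imread("pics/top0.png");s=cv2.imread("pics/scene0.png")
a=cv2.resize(t[180:250,160:260],(400,280),interpolation=cv2.INTER_CUBIC)
b=cv2.resize(s[250:350,360:460],(400,280),interpolation=cv2.INTER_CUBIC)
c=cv2.resize(t[130:220,335:435],(400,320),interpolation=cv2.INTER_CUBIC)
d=cv2.resize(s[130:210,210:310],(400,320),interpolation=cv2.INTER_CUBIC)
cv2.imwrite("pics/crop0.png",np.vstack([np.hstack([a,b]),np.hstack([c,d])]))
E
```

```text
(no output)
```

View pics/crop0.png

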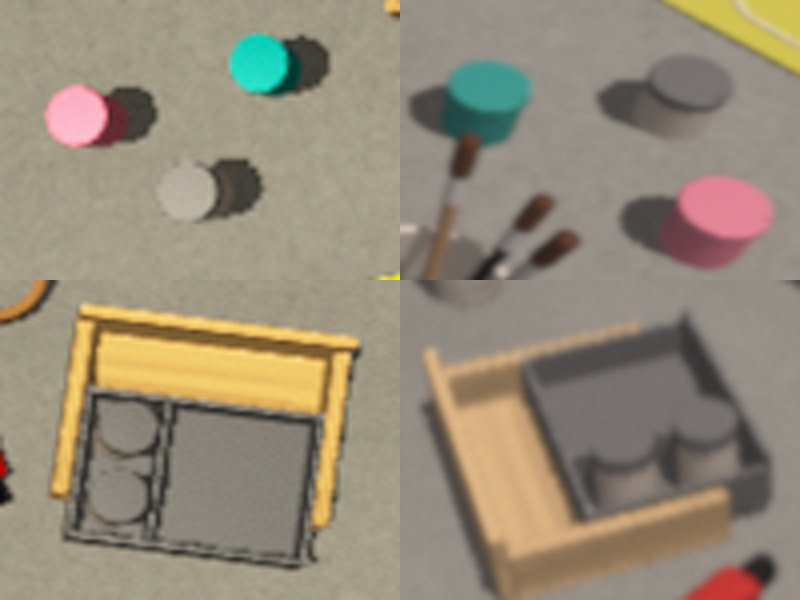

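The choice holds: in the crop, the grey lid on a white body is at top ≈(207,228) and scene ≈(432,279). The pink and turquoise pots are look-alikes. Next I measure the lid and tray in both views.

```bash
cat > h.py <<'E'
import numpy as np,cv2
from scipy.spatial.transform import Rotation as R
def load(f): return dict(np.load(f))
def ray(c,u,v):
    d=R.from_quat(c["orientation"]).apply(np.linalg.inv(c["intrinsics"])@[u,v,1.]);return c["position"],d
def plane(c,u,v,z):
    p,d=ray(c,u,v);return p+d*(z-p[2])/d[2]
def tri(c1,a,c2,b):
    p,d=ray(c1,*a);q,e=ray(c2,*b)
    s,t=np.linalg.lstsq(np.c_[d,-e],q-p,rcond=None)[0]
    x,y=p+s*d,q+t*e;return (x+y)/2,np.linalg.norm(x-y)
def proj(c,X):
    x=R.from_quat(c["orientation"]).inv().apply(np.asarray(X)-c["position"]);w=c["intrinsics"]@x;return w[:2]/w[2]
E
python3 - <<'E'
from h import *
T=load("pics/top0.npz");S=load("pics/scene0.npz")
print(tri(T,(207,228),S,(432.5,279.3)))
for z in(0,.06):print(plane(T,207,228,z),plane(S,432.5,279.3,z))
t=T["image"];s=S["image"]
def zoom(i,x,y,w,h,k):
    o=cv2.resize(i[y:y+h,x:x+w],None,fx=k,fy=k,interpolation=cv2.INTER_CUBIC)
    for j in range(0,w,10):cv2.putText(o,str(x+j),(j*k,9),0,.3,(0,0,255),1);cv2.line(o,(j*k,10),(j*k,14),(0,0,255),1)
    for j in range(0,h,10):cv2.putText(o,str(y+j),(0,j*k+4),0,.3,(0,0,255),1)
    return o
cv2.imwrite("pics/z1.png",zoom(t,340,130,95,85,7))
cv2.imwrite("pics/z2.png",zoom(s,210,130,100,85,7))
cv2.imwrite("pics/z3.png",np.hstack([zoom(t,190,210,40,40,10),zoom(s,410,262,40,40,10)]))
E
```

```text
(array([0.43829313, 0.3501369 , 0.0491224 ]), np.float64(5.194281443773876e-05))
[0.43913783 0.36377414 0.        ] [0.40789838 0.33221815 0.        ]
[0.43808403 0.34714064 0.06      ] [0.44504939 0.3540849  0.06      ]
```

View pics/z1.png

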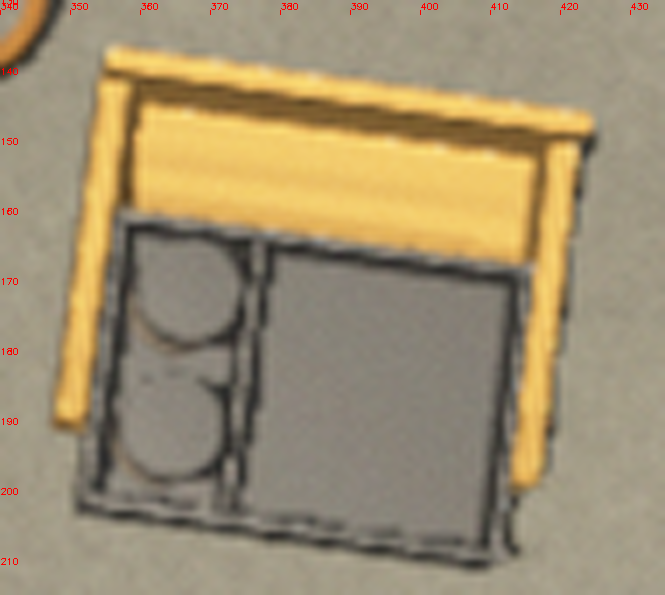

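View pics/z2.png

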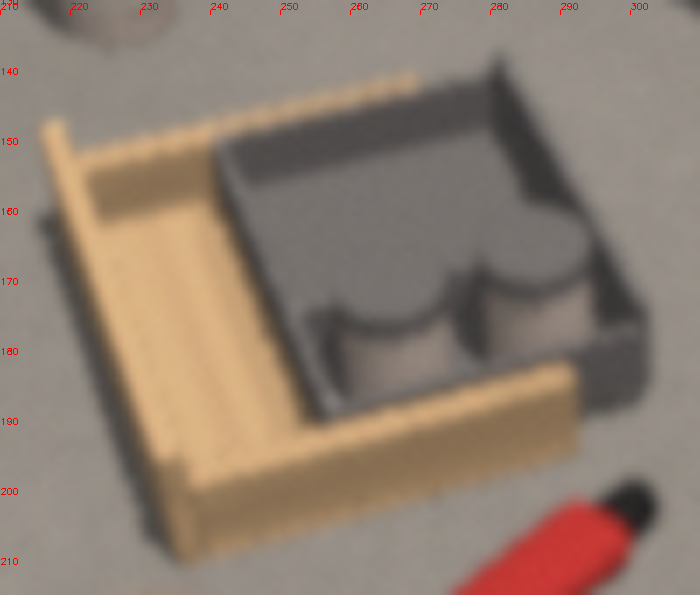

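View pics/z3.png

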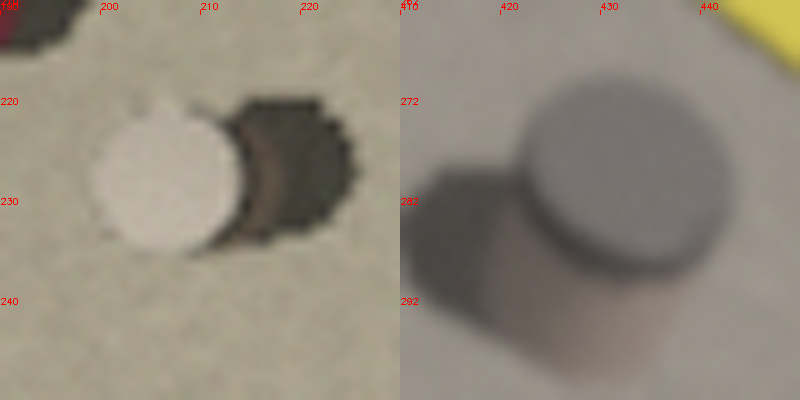

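```bash
python3 - <<'E'
from h import *
T=load("pics/top0.npz");S=load("pics/scene0.npz")
def fit(im,x,y,w,h,f,k=6):
    o=cv2.resize(im[y:y+h,x:x+w],None,fx=k,fy=k,interpolation=cv2.INTER_CUBIC)
    m=f(cv2.GaussianBlur(o,(0,0),3).astype(int)).astype(np.uint8)
    m=cv2.morphologyEx(m,cv2.MORPH_OPEN,np.ones((25,25)))
    cs,_=cv2.findContours(m,cv2.RETR_EXTERNAL,cv2.CHAIN_APPROX_NONE)
    c=max(cs,key=cv2.contourArea);e=cv2.fitEllipse(cv2.convexHull(c))
    cv2.drawContours(o,[c],-1,(0,0,255),1);cv2.ellipse(o,e,(0,255,0),1)
    return ((e[0][0]+.5)/k-.5+x,(e[0][1]+.5)/k-.5+y),np.array(e[1])/k,o
t=T["image"];s=S["image"]
print(t[228,207],t[240,200],s[280,432],s[265,432],s[295,432],s[288,428])
# lid: nearly neutral colour vs yellowish ground
f1=lambda o:((o[...,2]-o[...,0])<25)&(o[...,2]>150)
f2=lambda o:(o.max(2)<138)&((o[...,2]-o[...,0])<14)&(o.max(2)>95)
a,ea,oa=fit(t,190,212,40,32,f1);b,eb,ob=fit(s,412,262,36,32,f2)
print(a,ea,b,eb,tri(T,a,S,b))
cv2.imwrite("pics/f1.png",np.hstack([oa,ob]))
# tray top corners
def P(o,X,Y,k=7):return ((X+.5)/k-.5+o[0],(Y+.5)/k-.5+o[1])
ot,os_=(340,130),(210,130)
for n,A,B in[("frontleft",(78,505),(645,322)),("frontright",(512,562),(500,62)),("backright",(530,268),(220,140)),("backleft",(120,215),(325,415))]:
    X,r=tri(T,P(ot,*A),S,P(os_,*B));print(n,X.round(4),round(r,4),plane(T,*P(ot,*A),.057)[:2].round(4),plane(S,*P(os_,*B),.057)[:2].round(4))
for n,A in [("bay floor fl",(240,512)),("fr",(485,545)),("br",(512,285)),("bl",(270,250))]:
    print(n,plane(T,*P(ot,*A),.046)[:2].round(4),plane(T,*P(ot,*A),.016)[:2].round(4))
E
```

```text
[161 176 185] [137 158 166] [113 116 121] [138 147 154] [117 125 138] [69 72 77]Traceback (most recent call last):
  File "<stdin>", line 16, in <module>
  File "<stdin>", line 8, in fit
ValueError: max() iterable argument is empty
```

```bash
python3 - <<'E'
from h import *
T=load("pics/top0.npz");S=load("pics/scene0.npz")
def fit(im,x,y,w,h,f,k=6):
    o=cv2.resize(im[y:y+h,x:x+w],None,fx=k,fy=k,interpolation=cv2.INTER_CUBIC)
    m=f(cv2.GaussianBlur(o,(0,0),3).astype(int)).astype(np.uint8)
    m=cv2.morphologyEx(m,cv2.MORPH_OPEN,np.ones((25,25)))
    cs,_=cv2.findContours(m,cv2.RETR_EXTERNAL,cv2.CHAIN_APPROX_NONE)
    c=max(cs,key=cv2.contourArea);e=cv2.fitEllipse(cv2.convexHull(c))
    cv2.drawContours(o,[c],-1,(0,0,255),1);cv2.ellipse(o,e,(0,255,0),1)
    return ((e[0][0]+.5)/k-.5+x,(e[0][1]+.5)/k-.5+y),np.array(e[1])/k,o
t=T["image"];s=S["image"]
f1=lambda o:(o[...,0]>149)
f2=lambda o:(o[...,2]<133)&((o[...,2]-o[...,0])<14)&(o[...,2]>95)
a,ea,oa=fit(t,190,212,40,32,f1);b,eb,ob=fit(s,412,262,36,32,f2)
print(a,ea,b,eb,tri(T,a,S,b))
cv2.imwrite("pics/f1.png",np.hstack([oa,ob]))
def P(o,X,Y,k=7):return ((X+.5)/k-.5+o[0],(Y+.5)/k-.5+o[1])
ot,os_=(340,130),(210,130)
for n,A,B in[("frontleft",(78,505),(645,322)),("frontright",(512,562),(500,62)),("backright",(530,268),(220,140)),("backleft",(120,215),(325,415))]:
    X,r=tri(T,P(ot,*A),S,P(os_,*B));print(n,X.round(4),round(r,4),plane(T,*P(ot,*A),.057)[:2].round(4),plane(S,*P(os_,*B),.057)[:2].round(4))
for n,A in [("bay floor fl",(240,512)),("fr",(485,545)),("br",(512,285)),("bl",(270,250))]:
    print(n,plane(T,*P(ot,*A),.046)[:2].round(4),plane(T,*P(ot,*A),.016)[:2].round(4))
E
```

```text
(205.92547225952148, 227.86891428629556) [13.01711528 13.49416224] (432.91101328531903, 278.6311569213867) [16.27978388 22.83798726] (array([0.43894493, 0.35148354, 0.05396811]), np.float64(0.0012908483056261232))
frontleft [ 0.5275 -0.0713  0.0466] 0.0029 [ 0.5253 -0.0696] [ 0.5337 -0.0619]
frontright [ 0.5059 -0.2549  0.0435] 0.0022 [ 0.5058 -0.2523] [ 0.512  -0.2372]
backright [ 0.632  -0.2623  0.0436] 0.0032 [ 0.631  -0.2598] [ 0.6352 -0.2441]
backleft [ 0.654  -0.0878  0.0417] 0.0034 [ 0.6494 -0.0854] [ 0.6599 -0.0736]
bay floor fl [ 0.5251 -0.1393] [ 0.5278 -0.1436]
fr [ 0.5136 -0.2435] [ 0.516  -0.2504]
br [ 0.6255 -0.2548] [ 0.6308 -0.2621]
bl [ 0.638 -0.151] [ 0.6437 -0.1556]
```

View pics/f1.png

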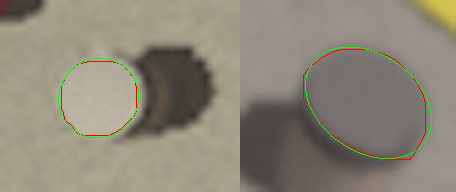

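The pot lid top is at about (0.439, 0.351), height 54–58 mm. The tray yaw is about −7°. Next I refine the dock yaw and work out the tool shifts.

```bash
cat > go.py <<'E'
import sys
from h import *
from cell import status
s=status.get_state();p=s["ee_pos"];r=R.from_quat(s["tool_rot"])
m=r.as_matrix();yaw=np.arctan2(m[1,0],m[0,0])
print("t",round(s["t"],2),"p",p.round(4),"yawx",round(yaw,3),"zax",m[:,2].round(3),"open",round(s["opening"],3),"F",s["wrist_force"].round(2))
a=list(map(float,sys.argv[1:]))
if a:
    d=np.array(a[:3])-p;print("dist",round(np.linalg.norm(d),4),"tool shift now",r.inv().apply(d).round(4))
    if len(a)>3:
        y=a[3];c,n=np.cos(y),np.sin(y);rt=np.array([[c,n,0],[n,-c,0],[0,0,-1.]])
        print("turn",round(yaw-y,3),"shift in final axes",(rt.T@d).round(4))
E
python3 - <<'E'
from h import *
T=load("pics/top0.npz")
def P(X,Y,k=7):return ((X+.5)/k-.5+340,(Y+.5)/k-.5+130)
for n,A,B in[("dock back",(107,50),(592,112)),("left rail out",(101,85),(54,425)),("right rail out",(580,145),(541,485))]:
    a=plane(T,*P(*A),.042);b=plane(T,*P(*B),.042);d=a-b
    print(n,a[:2],b[:2],np.arctan2(d[1],d[0]))
E
python3 go.py 0.439 0.351 0.20 -0.12
```

```text
dock back [ 0.72464897 -0.08018853] [ 0.70275839 -0.29033079] 1.46700038670388
left rail out [ 0.70915216 -0.07783145] [ 0.56075918 -0.0600599 ] -0.11919235664639045
right rail out [ 0.6881129  -0.28511455] [ 0.5401645  -0.26825035] -0.11349719639934411
t 0.1 p [ 0.1685 -0.497   0.2308] yawx 0.327 zax [-0.     0.001 -1.   ] open 1.002 F [0.62 0.51 0.37]
dist 0.8906 tool shift now [ 0.5284 -0.7163  0.0317]
turn 0.447 shift in final axes [ 0.1671 -0.8743  0.0308]
```

```bash
python3 -m jog '0.085 0 0 0 0.145; 0.085 0 0 0 0.145; 0.085 0 0 0 0.145; 0.085 0.009 -0.048 0 0; 0.085 0.009 -0.048 0 0; 0.085 0.009 -0.048 0 0; 0.085 0.009 -0.048 0 0; 0.085 0.009 -0.048 0 0' 40; python3 go.py 0.439 0.351 0.20 -0.113
```

```text
t: 0.9
ee_pos: [0.2426, -0.2604, 0.2275]
tool_rot: [0.998, -0.066, -0.001, -0.004]
wrist_force: [1.2, -0.2, 0.1]
opening: 0.997
t 0.9 p [ 0.2426 -0.2604  0.2275] yawx -0.133 zax [-0.001  0.008 -1.   ] open 0.997 F [ 1.2  -0.19  0.08]
dist 0.6428 tool shift now [ 0.1136 -0.6318  0.0322]
turn -0.02 shift in final axes [ 0.1262 -0.6297  0.0275]
```

```bash
python3 -m jog '0.085 0.01 -0.048 0 -0.02; 0.085 0.01 -0.048 0 0; 0.085 0.01 -0.048 0 0; 0.085 0.01 -0.048 0 0; 0.085 0.01 -0.048 0 0; 0.085 0.01 -0.048 0 0; 0.085 0.01 -0.048 0 0; 0.085 0.01 -0.048 0 0'; python3 go.py 0.439 0.351 0.20 -0.113
```

```text
t: 1.7
ee_pos: [0.3646, 0.1208, 0.2306]
tool_rot: [0.998, -0.058, 0.001, -0.004]
wrist_force: [2.2, -2.0, 0.8]
opening: 0.992
t 1.7 p [0.3646 0.1208 0.2306] yawx -0.117 zax [ 0.003  0.007 -1.   ] open 0.992 F [ 2.16 -2.04  0.83]
dist 0.2438 tool shift now [ 0.0471 -0.2371  0.0324]
turn -0.004 shift in final axes [ 0.048  -0.2371  0.0306]
```

```bash
python3 -m jog '0.085 0.01 -0.048 0 0; 0.085 0.01 -0.048 0 0; 0.085 0.01 -0.048 0 0; 0.085 0.01 -0.048 0 0; 0.085 0 -0.02 0 0; 0.085 0 0 0 0; 0.085 0 0 0 0; 0.085 0 0 0 0'; python3 go.py 0.439 0.351 0.20 -0.113
```

```text
t: 2.5
ee_pos: [0.4264, 0.3356, 0.2288]
tool_rot: [0.999, -0.054, -0.001, -0.002]
wrist_force: [-0.4, 0.0, -0.6]
opening: 0.992
t 2.5 p [0.4264 0.3356 0.2288] yawx -0.108 zax [-0.001  0.005 -1.   ] open 0.992 F [-0.41  0.01 -0.59]
dist 0.035 tool shift now [ 0.0109 -0.0165  0.0288]
turn 0.005 shift in final axes [ 0.0108 -0.0167  0.0288]
```

```bash
python3 -m jog '0.085 0.011 -0.0165 0.04 0; 0.085 0 0 0.04 0; 0.085 0 0 0.02 0; 0.085 0 0 0 0; 0.085 0 0 0 0; 0.085 0 0 0 0; 0.085 0 0 0 0; 0.085 0 0 0 0'; python3 go.py 0.439 0.351 0.012 -0.113
python3 - <<'E'
from h import *
from cell import capture
o=[]
for n,(x,y) in(("top",(170,190)),("scene",(390,230))):
    c=capture(n);np.savez(f"pics/{n}1.npz",**c);o.append(cv2.resize(c["image"][y:y+80,x:x+80],None,fx=5,fy=5,interpolation=cv2.INTER_CUBIC))
cv2.imwrite("pics/v1.png",np.hstack(o))
E
```

```text
t: 3.3
ee_pos: [0.4427, 0.3469, 0.133]
tool_rot: [0.998, -0.058, 0.004, -0.005]
wrist_force: [-0.8, -0.0, -0.2]
opening: 0.997
t 3.3 p [0.4427 0.3469 0.133 ] yawx -0.116 zax [ 0.009  0.009 -1.   ] open 0.997 F [-0.78 -0.03 -0.18]
dist 0.1211 tool shift now [-0.0051 -0.0025  0.121 ]
turn -0.003 shift in final axes [-0.0041 -0.0037  0.121 ]
```

View pics/v1.png

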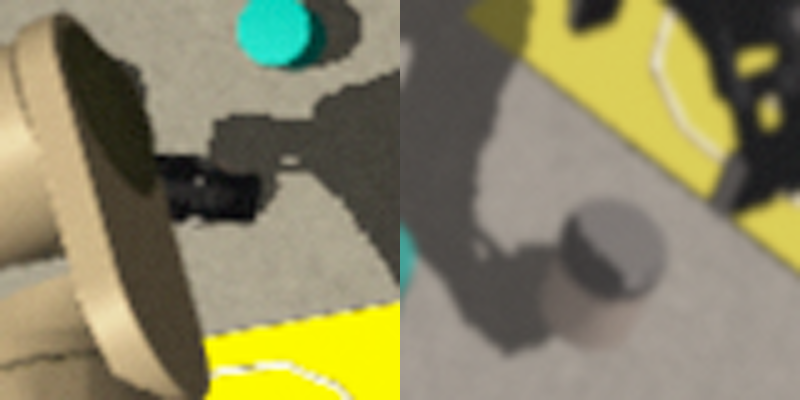

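The top view is hidden by the arm, with the lid under the gripper. In the scene view one fingertip is at about (455,270) and the pot lid at (433,279). I'll check that against the expected projection.

```bash
python3 - <<'E'
from h import *
S=load("pics/scene1.npz")
p=np.array([.4427,.3469,.133]);y=np.array([-.115,-.993,0])
for k in(-.05,0,.05):print(k,proj(S,p+k*y+[0,0,.013]))
print(proj(S,[.439,.351,.057]))
im=cv2.resize(S["image"][180:320,360:520],None,fx=5,fy=5)
cv2.imwrite("pics/v2.png",im[:600])
E
```

```text
-0.05 [457.30295026 272.34070654]
0 [440.98644784 251.71243122]
0.05 [426.08090081 232.86796812]
[433.3842085  277.71948663]
```

View pics/v2.png

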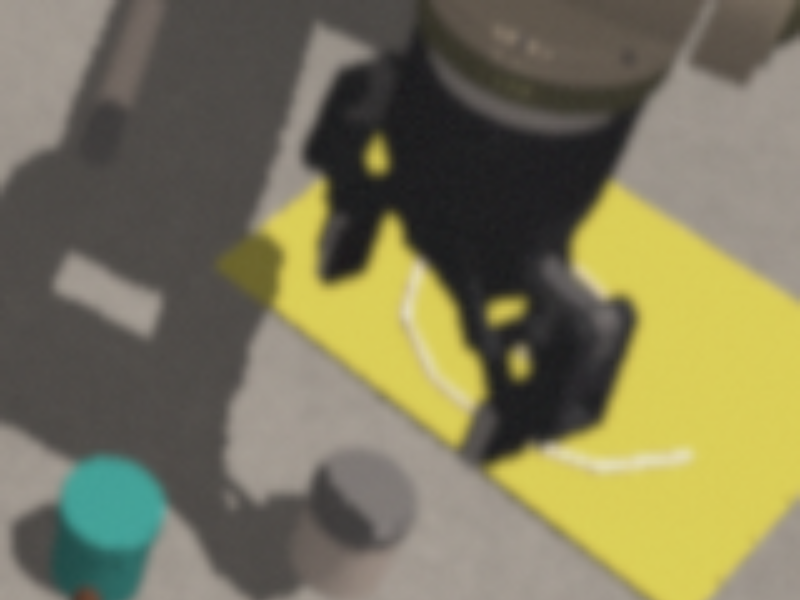

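The fingertips at (455,271) and (427,234) match the projection to within 2 px, so I descend.

```bash
python3 -m jog '0.085 -0.005 -0.003 0.025 0; 0.085 0 0 0.025 0; 0.085 0 0 0.02 0; 0.085 0 0 0.015 0; 0.085 0 0 0 0; 0.085 0 0 0 0; 0.085 0 0 0 0; 0.085 0 0 0 0'; python3 go.py 0.439 0.351 0.012 -0.113
```

```text
t: 4.2
ee_pos: [0.4405, 0.3528, 0.0492]
tool_rot: [0.998, -0.058, 0.007, -0.007]
wrist_force: [-0.6, -0.4, -0.1]
opening: 0.994
t 4.2 p [0.4405 0.3528 0.0492] yawx -0.115 zax [ 0.015  0.012 -1.   ] open 0.994 F [-0.62 -0.45 -0.08]
dist 0.0373 tool shift now [-0.0018  0.0025  0.0372]
turn -0.002 shift in final axes [-0.0013  0.002   0.0372]
```

```bash
python3 -m jog '0.085 -0.002 0.002 0.015 0; 0.085 0 0 0.012 0; 0.085 0 0 0.009 0; 0.085 0 0 0 0; 0.05 0 0 0 0; 0.03 0 0 0 0; 0.03 0 0 0 0; 0.03 0 0 0 0' 40; python3 go.py 0.439 0.351 0.012 -0.113
```

```text
t: 5.0
ee_pos: [0.441, 0.3527, 0.0152]
tool_rot: [0.998, -0.057, 0.01, -0.008]
wrist_force: [0.1, -0.6, -1.1]
opening: 0.496
t 5.0 p [0.441  0.3527 0.0152] yawx -0.115 zax [ 0.021  0.015 -1.   ] open 0.496 F [ 0.09 -0.57 -1.13]
dist 0.0042 tool shift now [-0.0019  0.002   0.0032]
turn -0.002 shift in final axes [-0.0018  0.0019  0.0032]
```

```bash
python3 -m jog '0.03 0 0 0 0; 0.03 0 0 0 0; 0.03 0 0 0 0; 0.03 0 0 -0.02 0; 0.03 0 0 -0.03 0; 0.03 0 0 -0.03 0; 0.03 0 0 -0.03 0; 0.03 0 0 -0.03 0' 40; python3 go.py 0.575 -0.198 0.13 -0.113
```

```text
t: 5.8
ee_pos: [0.4356, 0.3492, 0.1552]
tool_rot: [0.998, -0.058, 0.005, -0.005]
wrist_force: [0.8, -0.1, -2.3]
opening: 0.498
t 5.8 p [0.4356 0.3492 0.1552] yawx -0.115 zax [ 0.011  0.01  -1.   ] open 0.498 F [ 0.83 -0.13 -2.27]
dist 0.5652 tool shift now [0.2012 0.5278 0.0212]
turn -0.002 shift in final axes [0.2002 0.528  0.0252]
```

```bash
python3 -m jog '0.03 0.005 0.02 0 0; 0.03 0.014 0.04 0 0; 0.03 0.016 0.044 0 0; 0.03 0.016 0.044 0 0; 0.03 0.016 0.044 0 0; 0.03 0.016 0.044 0 0; 0.03 0.016 0.044 0 0; 0.03 0.016 0.044 0 0' 40; python3 go.py 0.575 -0.198 0.13 -0.113
```

```text
t: 6.6
ee_pos: [0.5157, 0.0079, 0.1575]
tool_rot: [0.999, -0.053, 0.01, -0.008]
wrist_force: [1.6, 0.1, -1.1]
opening: 0.5
t 6.6 p [0.5157 0.0079 0.1575] yawx -0.106 zax [ 0.021  0.015 -1.   ] open 0.5 F [ 1.57  0.11 -1.1 ]
dist 0.216 tool shift now [0.0801 0.199  0.0256]
turn 0.007 shift in final axes [0.0821 0.1979 0.0275]
```

```bash
python3 -m jog '0.03 0.017 0.044 0 0; 0.03 0.017 0.044 0 0; 0.03 0.017 0.044 0 0; 0.03 0.015 0.035 0 0; 0.03 0.008 0.02 0 0; 0.03 0 0 0 0; 0.03 0 0 0 0; 0.03 0 0 0 0' 40; python3 go.py 0.575 -0.198 0.13 -0.113
```

```text
t: 7.4
ee_pos: [0.5694, -0.1995, 0.1542]
tool_rot: [0.998, -0.056, 0.01, -0.008]
wrist_force: [0.5, 0.0, -0.8]
opening: 0.499
t 7.4 p [ 0.5694 -0.1995  0.1542] yawx -0.113 zax [ 0.02   0.016 -1.   ] open 0.499 F [ 0.5   0.   -0.77]
dist 0.0248 tool shift now [ 0.0049 -0.0017  0.0243]
turn 0.0 shift in final axes [ 0.0054 -0.0021  0.0242]
```

Look before lowering.

```bash
python3 - <<'E'
from h import *
from cell import capture
o=[]
for n,(x,y) in(("top",(330,120)),("scene",(205,90))):
    c=capture(n);np.savez(f"pics/{n}2.npz",**c);o.append(cv2.resize(c["image"][y:y+120,x:x+110],None,fx=3.6,fy=4,interpolation=cv2.INTER_CUBIC))
    print(proj(c,[.575,-.198,.016]),proj(c,[.572,-.2,.14]))
cv2.imwrite("pics/v3.png",np.hstack(o))
E
```

```text
[391.78117508 187.79168439] [401.04912212 183.21707156]
[268.13256703 163.06968987] [264.74202935 127.25740461]
```

View pics/v3.png

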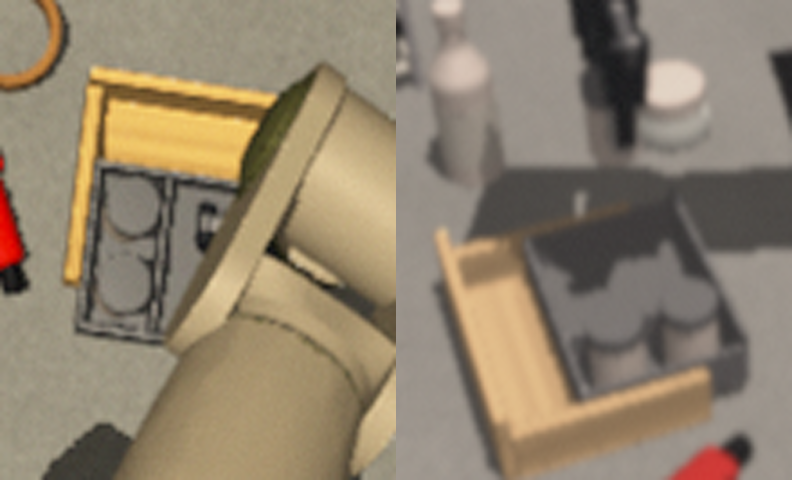

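The pot is held at scene ≈(264,125), as projected, and sits above the bay at (268,163). The fingers are clear of the divider, so I lower it.

```bash
python3 -m jog '0.03 0.004 -0.002 0.025 0; 0.03 0 0 0.025 0; 0.03 0 0 0.02 0; 0.03 0 0 0.01 0; 0.03 0 0 0 0; 0.03 0 0 0 0; 0.03 0 0 0 0; 0.03 0 0 0 0' 40; python3 go.py 0.575 -0.198 0.034 -0.113
```

```text
t: 8.3
ee_pos: [0.5776, -0.1924, 0.0769]
tool_rot: [0.998, -0.053, 0.013, -0.007]
wrist_force: [0.3, 0.2, -0.3]
opening: 0.501
t 8.3 p [ 0.5776 -0.1924  0.0769] yawx -0.106 zax [ 0.027  0.012 -1.   ] open 0.501 F [ 0.26  0.23 -0.3 ]
dist 0.0434 tool shift now [-0.0031  0.0064  0.0428]
turn 0.007 shift in final axes [-0.002   0.0058  0.0429]
```

```bash
python3 -m jog '0.03 -0.004 0.007 0.015 0; 0.03 0 0 0.012 0; 0.03 0 0 0.008 0; 0.03 0 0 0.004 0; 0.03 0 0 0 0; 0.03 0 0 0 0; 0.03 0 0 0 0; 0.03 0 0 0 0' 40; python3 go.py 0.575 -0.198 0.031 -0.113
```

```text
t: 9.1
ee_pos: [0.5762, -0.1989, 0.0395]
tool_rot: [0.998, -0.053, 0.016, -0.005]
wrist_force: [0.1, -0.6, -1.6]
opening: 0.497
t 9.1 p [ 0.5762 -0.1989  0.0395] yawx -0.106 zax [ 0.032  0.009 -0.999] open 0.497 F [ 0.07 -0.63 -1.56]
dist 0.0086 tool shift now [-0.0015 -0.0006  0.0085]
turn 0.007 shift in final axes [-0.0013 -0.0007  0.0085]
```

```bash
python3 -m jog '0.03 0 0 0.003 0; 0.03 0 0 0.003 0; 0.03 0 0 0.002 0; 0.03 0 0 0 0; 0.03 0 0 0 0; 0.03 0 0 0 0; 0.03 0 0 0 0; 0.03 0 0 0 0' 40; python3 go.py 0.575 -0.198 0.031 -0.113
```

```text
t: 9.9
ee_pos: [0.5767, -0.199, 0.0314]
tool_rot: [0.998, -0.053, 0.016, -0.005]
wrist_force: [-0.0, 0.2, -1.8]
opening: 0.501
t 9.9 p [ 0.5767 -0.199   0.0314] yawx -0.106 zax [ 0.033  0.009 -0.999] open 0.501 F [-0.02  0.22 -1.75]
dist 0.002 tool shift now [-0.0018 -0.0008  0.0004]
turn 0.007 shift in final axes [-0.0018 -0.0008  0.0004]
```

```bash
python3 -m jog '0.03 0 0 0.001 0; 0.03 0 0 0 0; 0.03 0 0 0.001 0; 0.03 0 0 0 0; 0.03 0 0 0.001 0; 0.03 0 0 0 0; 0.03 0 0 0 0; 0.03 0 0 0 0' 40; python3 go.py 0.575 -0.198 0.031 -0.113
```

```text
t: 10.7
ee_pos: [0.578, -0.1993, 0.0312]
tool_rot: [0.998, -0.053, 0.018, -0.004]
wrist_force: [-0.8, 0.7, 3.1]
opening: 0.501
t 10.7 p [ 0.578  -0.1993  0.0312] yawx -0.105 zax [ 0.037  0.007 -0.999] open 0.501 F [-0.8   0.72  3.11]
dist 0.0033 tool shift now [-0.0032 -0.001   0.0001]
turn 0.008 shift in final axes [-0.0032 -0.001   0.0002]
```

The wrist force changed from −1.8 to +3.1 N, so the pot is on the bay floor. I open to only 62 mm and look before withdrawing.

```bash
python3 -m jog '0.062 0 0 0 0; 0.062 0 0 0 0; 0.062 0 0 0 0; 0.062 0 0 0 0; 0.062 0 0 0 0; 0.062 0 0 0 0; 0.062 0 0 0 0; 0.062 0 0 0 0' 40; python3 go.py
python3 - <<'E'
from h import *
from cell import capture
o=[]
for n,(x,y) in(("top",(330,120)),("scene",(205,90))):
    c=capture(n);o.append(cv2.resize(c["image"][y:y+120,x:x+110],None,fx=3.6,fy=4,interpolation=cv2.INTER_CUBIC))
cv2.imwrite("pics/v4.png",np.hstack(o))
E
```

```text
t: 11.5
ee_pos: [0.5781, -0.1995, 0.0304]
tool_rot: [0.998, -0.053, 0.018, -0.004]
wrist_force: [1.3, 0.0, -0.2]
opening: 0.73
t 11.5 p [ 0.5781 -0.1995  0.0304] yawx -0.106 zax [ 0.037  0.007 -0.999] open 0.73 F [ 1.3   0.04 -0.19]
```

View pics/v4.png

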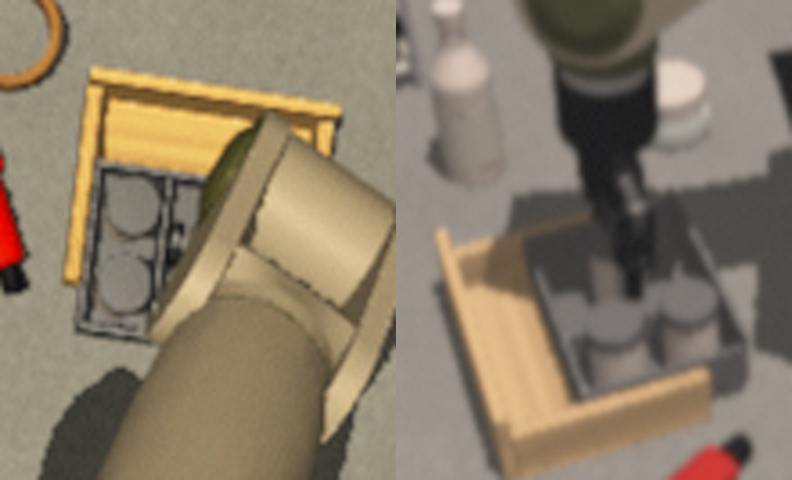

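The pot stands upright in the bay at scene ≈(263,158), and the tray is still out. I withdraw straight up.

```bash
python3 -m jog '0.062 0 0 -0.015 0; 0.062 0 0 -0.02 0; 0.062 0 0 -0.03 0; 0.062 0 0 -0.03 0; 0.062 0 0 -0.03 0; 0.062 0 0 0 0; 0.062 0 0 0 0; 0.062 0 0 0 0' 40; python3 go.py .44 -.155 .13 -.113
```

```text
t: 12.4
ee_pos: [0.5731, -0.2003, 0.1665]
tool_rot: [0.998, -0.053, 0.02, -0.004]
wrist_force: [0.6, 0.1, 0.3]
opening: 0.727
t 12.4 p [ 0.5731 -0.2003  0.1665] yawx -0.105 zax [ 0.04   0.005 -0.999] open 0.727 F [0.57 0.13 0.34]
dist 0.1453 tool shift now [-0.1384 -0.0308  0.0314]
turn 0.008 shift in final axes [-0.1374 -0.0301  0.0365]
```

```bash
python3 -m jog '0 -0.03 -0.007 0 0.008; 0 -0.04 -0.009 0 0; 0 -0.04 -0.008 0 0; 0 -0.025 -0.006 0 0; 0 0 0 0 0; 0 0 0 0 0; 0 0 0 0 0; 0 0 0 0 0' 40; python3 go.py .44 -.155 .035 -.113
python3 - <<'E'
from h import *
from cell import capture
o=[]
for n,(x,y) in(("top",(330,120)),("scene",(205,90))):
    c=capture(n);np.savez(f"pics/{n}3.npz",**c);o.append(cv2.resize(c["image"][y:y+120,x:x+110],None,fx=3.6,fy=4,interpolation=cv2.INTER_CUBIC))
cv2.imwrite("pics/v5.png",np.hstack(o))
E
```

```text
t: 13.2
ee_pos: [0.4366, -0.1527, 0.1556]
tool_rot: [0.998, -0.057, 0.015, -0.006]
wrist_force: [0.0, -0.5, -1.1]
opening: 0.001
t 13.2 p [ 0.4366 -0.1527  0.1556] yawx -0.114 zax [ 0.032  0.01  -0.999] open 0.001 F [ 0.02 -0.47 -1.13]
dist 0.1207 tool shift now [0.     0.0035 0.1206]
turn -0.001 shift in final axes [0.0036 0.0019 0.1206]
```

View pics/v5.png

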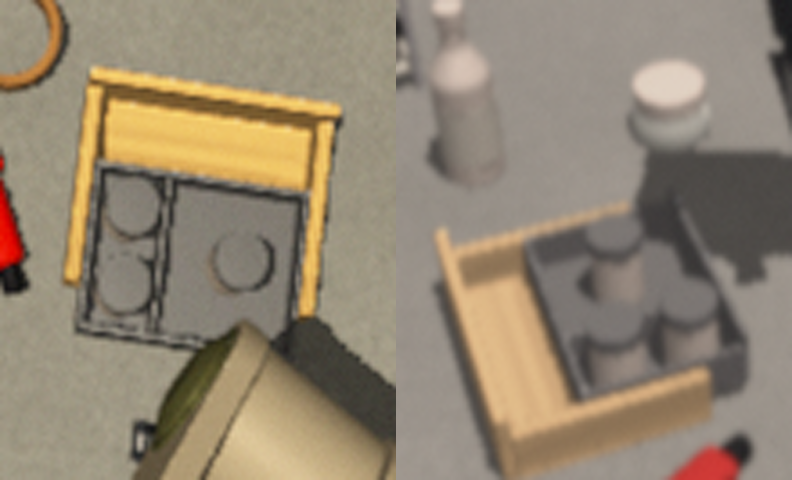

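The pot stands in the bay clear of all walls, with its lid at top ≈(397,185). The tray is out and the gripper is in front of it. I descend ahead of the front face.

```bash
python3 -m jog '0 -0.002 0.003 0.035 0; 0 -0.001 0 0.035 0; 0 0 0 0.025 0; 0 0 0 0.015 0; 0 0 0 0 0; 0 0 0 0 0; 0 0 0 0 0; 0 0 0 0 0' 40; python3 go.py .47 -.158 .035 -.113
```

```text
t: 14.1
ee_pos: [0.4404, -0.1563, 0.0437]
tool_rot: [0.998, -0.056, 0.018, -0.005]
wrist_force: [-0.8, -0.6, 0.5]
opening: -0.004
t 14.1 p [ 0.4404 -0.1563  0.0437] yawx -0.113 zax [ 0.036  0.007 -0.999] open -0.004 F [-0.84 -0.56  0.46]
dist 0.0309 tool shift now [ 0.0293 -0.0015  0.0097]
turn -0.0 shift in final axes [ 0.0296 -0.0016  0.0087]
```

```bash
python3 -m jog '0 0.015 -0.001 0.005 0; 0 0.015 0 0.004 0; 0 0.01 0 0 0; 0 0.005 0 0 0; 0 0 0 0 0; 0 0 0 0 0; 0 0 0 0 0; 0 0 0 0 0' 40; python3 go.py .558 -.168 .035 -.113
```

```text
t: 14.9
ee_pos: [0.4879, -0.1614, 0.0404]
tool_rot: [0.998, -0.057, 0.021, -0.003]
wrist_force: [0.8, -0.8, -0.8]
opening: -0.004
t 14.9 p [ 0.4879 -0.1614  0.0404] yawx -0.113 zax [ 0.042  0.003 -0.999] open -0.004 F [ 0.82 -0.84 -0.83]
dist 0.0706 tool shift now [ 0.0701 -0.0013  0.0083]
turn -0.0 shift in final axes [ 0.0704 -0.0013  0.0054]
```

```bash
python3 -m jog '0 0.006 0 0.002 0; 0 0.006 0 0.001 0; 0 0.005 0 0.001 0; 0 0.005 0 0.001 0; 0 0.005 0 0.001 0; 0 0.005 0 0 0; 0 0.005 0 0 0; 0 0.005 0 0 0' 40; python3 go.py .558 -.168 .035 -.113
```

```text
t: 15.7
ee_pos: [0.5306, -0.1661, 0.035]
tool_rot: [0.998, -0.056, 0.018, -0.004]
wrist_force: [-4.6, -0.5, 1.6]
opening: -0.001
t 15.7 p [ 0.5306 -0.1661  0.035 ] yawx -0.113 zax [ 0.035  0.005 -0.999] open -0.001 F [-4.62 -0.49  1.65]
dist 0.0275 tool shift now [ 0.0274 -0.0012  0.0009]
turn -0.0 shift in final axes [ 0.0274 -0.0012 -0.    ]
```

```bash
python3 -m jog '0 0.003 0 0 0; 0 0.003 0 0 0; 0 0.003 0 0 0; 0 0.003 0 0 0; 0 0.003 0 0 0; 0 0.002 0 0 0; 0 0.002 0 0 0; 0 0.002 0 0 0' 40; python3 go.py .558 -.168 .035 -.113
```

```text
t: 16.5
ee_pos: [0.5513, -0.1685, 0.0349]
tool_rot: [0.998, -0.056, 0.014, -0.004]
wrist_force: [-20.1, -0.8, 12.6]
opening: -0.001
t 16.5 p [ 0.5513 -0.1685  0.0349] yawx -0.112 zax [ 0.029  0.007 -1.   ] open -0.001 F [-20.09  -0.8   12.57]
dist 0.0068 tool shift now [ 0.0066 -0.0013  0.0001]
turn 0.001 shift in final axes [ 0.0066 -0.0013 -0.0001]
```

At the stop: 20 N, with the TCP at x = 0.551, where I predicted the stop would be. I let go by backing off straight.

```bash
python3 -m jog '0 -0.005 0 0 0; 0 -0.01 0 0 0; 0 -0.02 0 0 0; 0 -0.025 0 0 0; 0 -0.025 0 0 0; 0 0 0 0 0; 0 0 0 0 0; 0 0 0 0 0' 40; python3 -m jog '0 0 0 -0.035 0; 0 0 0 -0.045 0; 0 -0.02 -0.02 -0.04 0; 0 -0.04 -0.02 0 0; 0 -0.03 0 0 0; 0 0 0 0 0; 0 0 0 0 0; 0 0 0 0 0' 40;  python3 go.py
python3 - <<'E'
from h import *
from cell import capture
o=[]
for n,(x,y) in(("top",(330,120)),("scene",(205,90))):
    c=capture(n);np.savez(f"pics/{n}4.npz",**c);cv2.imwrite(f"pics/{n}4.png",c["image"]);o.append(cv2.resize(c["image"][y:y+120,x:x+110],None,fx=3.6,fy=4,interpolation=cv2.INTER_CUBIC))
cv2.imwrite("pics/v6.png",np.hstack(o))
E
```

```text
t: 17.3
ee_pos: [0.4696, -0.1596, 0.034]
tool_rot: [0.998, -0.057, 0.021, -0.002]
wrist_force: [-0.7, -0.1, -0.2]
opening: 0.001
t: 18.1
ee_pos: [0.3846, -0.1104, 0.1572]
tool_rot: [0.998, -0.056, 0.027, -0.0]
wrist_force: [-0.2, 0.4, 0.6]
opening: 0.002
t 18.1 p [ 0.3846 -0.1104  0.1572] yawx -0.112 zax [ 0.054 -0.003 -0.999] open 0.002 F [-0.23  0.43  0.58]
```

View pics/v6.png

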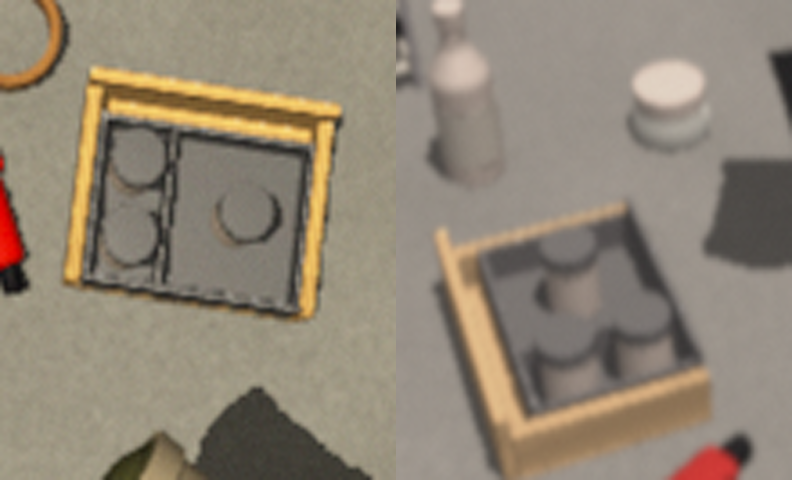

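View pics/top4.png

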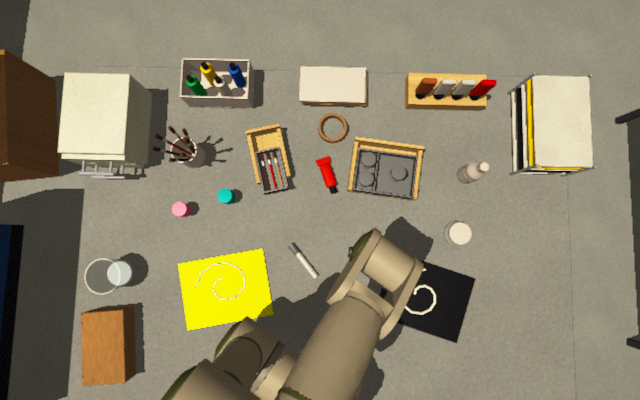

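The tray is latched: its front is level with the rail ends, from top ≈(352,190) to (417,198). The pot moved about 12 px (35 mm) with the tray and is upright. The brush tray is still out at (270,172). The arm is clear, so I hand the job in.

```bash
python3 -c "
from cell import workorder;print(workorder.close_job())"
```

```text
the job is handed in; nothing more can be done
None
```

I stood the loose grey-lidded pot in the empty bay and let go with the tray still out. I then pushed the tray straight to its stop in one push of about 20 N, backed off, and handed the job in with the arm clear at about 18 s.

- **Tray and pot:** the last pictures show the tray latched with its front level with the rail ends, about 35 mm in by pixel shift. The pot is upright in the bay and came in with the tray without shifting.
- **Other items:** the brush tray is still out, and the look-alike pots show no change.
- **Disagreements:**
  - The pot's height measured 54 mm from two views, against the stated 58 mm.
  - The front edge of the tray measured about 45 mm high, against the stated 57 mm. I placed the pot by touch on the bay floor, so neither difference mattered.
  - The tool tilted by about 2–3° during the moves, with no visible effect.

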